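Close the shielding hood of the bench analyser over a fragment

TASK

The fragment lies ready on the analyser's window: close the shielding hood over it. Draw the red-knobbed hold-open bolt clear so that the stay is free, bring the hood down by its handle without letting it slam and press it fully home on the catch, then tug the handle upward to prove that the catch has held, pressing it down again if it gives. Leave the bolt drawn, and do not disturb the fragment or anything else on the table.

Things in the scene. Friction and masses are not known exactly. Their poses are not given: they have to be found in the camera images.
- stand: The bench analyser, dark teal and white, fixed to the table: 350 mm long, 190 mm wide, steel top plate 142 mm above the table, rounded nose towards the robot, steel shelf for the bolt on its left. Origin on the table under the plate. x horizontal from the nose to the back, y to the left seen from the robot, z up.
- hinge_axis (a point): Middle of the hood's hinge axis, 146 mm above the table, at the back of the plate. Its axes are the analyser's (x to the back, y left along the hinge, z up) and do not turn with the hood.
- hinge (a joint): Hood angle: 0 shut (rim on the plate), about 1.30 at the start; bolt in: cannot go below 1.25. Stiff (0.22 N m), yet the 0.5 kg hood may fall if let go below about 0.8. From 0.12 to 0.02 it rides over the catch's ramp: push down about 3 to 8 N at the handle; its weight does not latch it. Caught below 0.016, with 0.016 rad (3 mm at the handle) of play up to the catch.
- hood: Pale blue open-bottomed box, 145 mm long, 130 mm wide, 95 mm high at the back, 60 mm at the front, a steel quarter-round stay on its left side that dips into a slot in the plate, a striker pin low on its front wall. Origin on the hinge axis; axes as hinge_axis when shut, turning with the hood.
- handle (a point): Middle of the handle, a round bar 10 mm thick, 96 mm long, parallel to the hinge, 30 mm off the hood's front wall: pinched from above at any hood angle, it turns between the fingers. At hinge angle a it lies x = -0.180 cos a + 0.075 sin a, z = 0.180 sin a + 0.075 cos a (m) from hinge_axis. Hood shut: the front wall ends 19 mm below it, the catch 47 mm below, the hood's back 17 mm above.
- bolt (a joint): How far the hold-open bolt is drawn (m): about 0 locked (its nose stands under the end of the stay), 0.025 fully drawn to the left (+y of hinge_axis), where it stays. The stay is free from about 0.014. It resists with about 2.5 N.
- bolt_knob (a point): Middle of the bolt's upright red knob, 18 mm in diameter, 36 mm high, 34 mm above hinge_axis; bolt in: 75 mm in front of and 118 mm left of hinge_axis. Pinched from above. Guide blocks 92 and 163 mm left of hinge_axis end 12 mm above it; the stay is 74 mm left, the open hood behind the hinge.
- catch: The spring catch: a small steel wedge, 24 mm wide, on a block on the front nose under the handle; the hood's striker pin pushes it towards the nose, and it snaps back over it. Origin at its tip, 158 mm in front of hinge_axis, at hinge height.
- fragment_mid (a point): Middle of the loose carved bronze fragment, 30 x 30 x 10 mm, on the plate about 73 mm in front of the hinge axis; the hood closes over it without touching.
- brush: Loose dusting brush, 190 mm long, lying beside the analyser on its right. Origin under its middle.
- spatula: Loose spatula, 180 mm long, lying at the front left of the analyser. Origin under its middle.
- swab_jar: Loose clear jar, 68 mm in diameter, 90 mm high, on the right. Origin under its centre.
- solvent: Loose amber bottle, 60 mm in diameter, 140 mm high, on the right. Origin under its centre.
- standards: Loose grey foam block with six metal discs, 110 x 85 x 34 mm, on the left. Origin under its centre.
- sample_tray: Loose white tray of fragments, 160 x 110 x 22 mm, on the left. Origin under its centre.

How it is judged:
By the outcome, as a careful person would: the job done as asked, in the order asked, and still so for the second after the job is handed in, with the robot touching nothing.
It also fails if it takes over 48 s, if anything falls off the work surface, if the arm or the gripper's body presses on something with over 40 N, if the wrist force passes 120 N, or if a joint passes its speed limit or range.

ROBOT

A 6-joint arm with a two-finger parallel gripper is mounted at the origin on the work surface. World frame = base frame: x ahead of the robot, y to its left, z up, the work surface at z = 0. Lengths are in m, angles in rad, forces in N, time in s.
With the tool pointing down it reaches from about 0.375 to 0.975 m from the base axis. Payload 3.8 kg.
Tool frame: the origin (TCP) lies midway between the tips of the shut fingers; the grasp point (between the pads) lies 19 mm behind it; z points along the fingers, y is the line along which they close (so a half turn about z gives the same grasp; the last joint's range is limited). The gripper opens to 88 mm and grips with 3 to 60 N. Pads are 18 mm wide; open, the fingers measure 123 mm over their backs; the gripper's body (75 mm by 187 mm) begins 45 mm behind the grasp point.
Start: joints at [1.203, 0.264, 1.604, -0, 1.274, -0.037], TCP at [0.219, 0.638, 0.239] pointing down, gripper open.
Joint ranges: [-2.63, 2.63], [-0.94, 2.18], [0.31, 2.57], [-1.31, 4.45], [0, 2.66], [-2.55, 2.55]. Speed limits (rad/s): [2.57, 2.57, 3.14, 3.14, 3.14, 3.14].

INTERFACE

Orientations are given as a rotation vector (axis times angle).
In Python, from cell import manip, inverse_kinematics, cams, order gives the robot as it stands. Calls block until the motion is done:
- manip.move_pose(position, orientation): joint-space move of the TCP to a pose.
- manip.move_linear(position, rate=0.15, rot=None): straight line of the TCP; rot=None keeps the orientation; rate is the mean speed in m/s.
- manip.set_joints(angles): joint-space move.
- manip.set_gripper(opening, force=None): finger opening in m; force is the grip in N (None keeps the last); returns when the fingers have stopped.
- manip.dwell(seconds).
- inverse_kinematics(position, orientation): joint angles nearest the present ones, or None.
- manip.state(): the state.
- cams.capture(name): name is "scene" or "top" or "wrist"; returns a dict with "image" (384x512x3 uint8, blue, green, red), "z_map" (384x512 float32, m along the optical axis (not along the pixel's ray), 0 where there is no reading), "intrinsics" (3x3 intrinsics, pixels), "k1" (the pictures are not rectified: a ray, as slopes to the right and down, at radius r is drawn at 1 + k1 r^2 times it, then the intrinsics apply), "position" and "orientation" of the camera in the world; the wrist camera has in their place "T_tool_cam" (4x4, takes a point from camera to tool coordinates, whose origin is the TCP and whose axes are the flange's). Camera axes: x right, y down, z forward; pixel columns grow to the right and rows downward; lengths in m; the calibration is good to about 2 mm. A picture is of the moment at which its call begins: read the wrist's pose just before it.
A pose or a line that the arm cannot do raises manip.IKError and nothing moves.
- order.close_job(): hands the job in; it is judged then, once.
The state is a dict: "clock": time; "joint_pos": joint angles; "joint_velocities": joint speeds; "tau": joint torques, N m; "tool_pos": TCP position; "tcp_rot": TCP orientation; "contact_force": force on the tool from outside, world axes, zero at the start; "moment": the same for the moment, N m; "gripper_width": finger opening in m; "grasp_force": force on a finger pad.
Only numpy, scipy, OpenCV 4.12 (cv2) and the standard library are available. Lean on these libraries where they do the work, as an engineer would, in place of code of your own. Each camera call takes 0.05 s, during which the arm holds its last target. There are 200 camera calls.

## Working session

There is one attempt and no reset: what is moved stays moved. The work goes in short steps, each a Python script; the robot and the scene stay as the last script left them, time stands still between calls to the robot, and variables do not carry over. Pictures are saved under pics/ and viewed, at most 10 in all, crops included, and the job is handed in when it is done.

```bash
ls; mkdir -p pics
cat > h.py <<'E'
import numpy as np, cv2
from cell import manip, inverse_kinematics, cams, order
from scipy.spatial.transform import Rotation as R
def cloud(c):
    K=c["intrinsics"];k1=c["k1"];z=c["z_map"];h,w=z.shape
    u,v=np.meshgrid(np.arange(w),np.arange(h))
    pts=np.stack([u,v],-1).reshape(-1,1,2).astype(np.float64)
    n=cv2.undistortPoints(pts,np.array(K,float),np.array([k1,0,0,0,0.])).reshape(h,w,2)
    return np.dstack([n*z[...,None],z])
def world(c):
    P=cloud(c); o=np.array(c["orientation"]); 
    M=o if o.shape==(3,3) else R.from_rotvec(o).as_matrix()
    return P@M.T+np.array(c["position"])
E
python3 - <<'E'
from h import *
for n in("scene","top"):
    c=cams.capture(n); cv2.imwrite(f"pics/{n}0.png",c["image"]); np.savez(f"{n}0.npz",W=world(c),img=c["image"],z=c["z_map"])
    print(n,c["position"],c["orientation"],c["k1"],c["intrinsics"])
s=manip.state();print(s)
E
```

```text
pics
scene [1.22823089 0.60262309 1.19632543] [-1.14092704 -2.40968895  0.94697912] 0.013828896887791342 [[385.7270434    0.         264.07032119]
 [  0.         385.7270434  191.39634423]
 [  0.           0.           1.        ]]
top [ 0.31260905 -0.01942163  1.44799572] [-2.15363943  2.14291847 -0.14991035] -0.030652223912621256 [[412.95961272   0.         255.67293881]
 [  0.         412.95961272 194.14353038]
 [  0.           0.           1.        ]]
{'clock': 0.1, 'joint_pos': array([ 1.20309339e+00,  2.64667988e-01,  1.60521715e+00,  1.10863720e-05,
        1.27369123e+00, -3.68990506e-02]), 'joint_velocities': array([ 9.86189262e-04, -2.50130566e-03, -2.35488402e-03,  6.63061351e-05,
        2.03464255e-03,  7.64053374e-04]), 'tau': array([ 9.51566144e-04, -5.03613424e+01, -3.58072650e+01,  7.32914940e-02,
        2.33462040e-02, -3.31689364e-05]), 'tool_pos': array([0.21901332, 0.63781476, 0.23753008]), 'tcp_rot': array([-5.17196931e-01, -3.09831132e+00,  3.04873034e-03]), 'contact_force': array([-0.42056685, -0.65436999,  0.06614866]), 'moment': array([-0.03393342,  0.0315845 ,  0.06277016]), 'grasp_force': 0.0, 'gripper_width': 0.08813141001482755}
```

View pics/scene0.png

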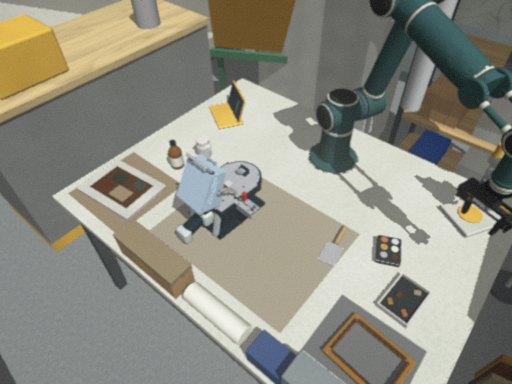

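View pics/top0.png

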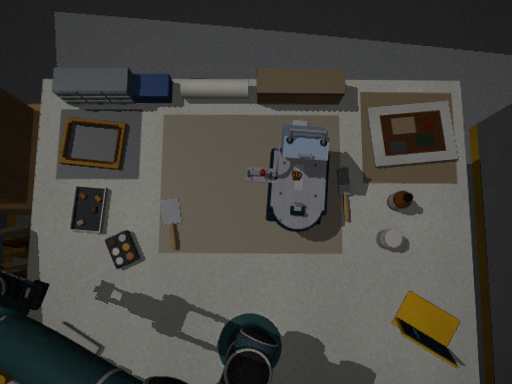

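The top view shows the analyser with its nose at (297,228), the red knob at (263,173), the fragment at (297,175), the catch block at (297,209) and the open hood and handle around (305,130-155). I'll measure these coarsely, then look from close by.

Run:
```python
from h import *
d=np.load("top0.npz");W=d["W"];img=d["img"].astype(int)
b,g,r=img[...,0],img[...,1],img[...,2]
m=(r>120)&(g<70)&(b<70); m[:, :240]=0; m[:,290:]=0
print("knob px",np.argwhere(m).mean(0),m.sum(),"W",np.median(W[m],0),W[m].max(0))
reg=np.zeros(m.shape,bool); reg[115:235,240:335]=1
pl=reg&(abs(W[...,2]-.142)<.008)
print(pl.sum(),np.median(W[pl],0),W[pl].min(0),W[pl].max(0))
q=W[pl][:,:2]; rect=cv2.minAreaRect(q.astype(np.float32));print("rect",rect)
# row-wise width edges along x
for x in np.arange(q[:,0].min(),q[:,0].max(),.02):
    s=q[abs(q[:,0]-x)<.006]; print(round(x,3),s[:,1].min().round(3),s[:,1].max().round(3),len(s))
for u,v in((297,175),(297,209),(305,130),(305,150)): print(u,v,W[v,u])
S=np.load("scene0.npz");im=S["img"][140:250,160:280];
big=cv2.resize(d["img"][110:240,235:345],None,fx=4.5,fy=4.5,interpolation=cv2.INTER_CUBIC)
cv2.imwrite("pics/c1.png",big)
```

```text
<stdin>:5: RuntimeWarning: Mean of empty slice.
  ret = um.true_divide(
  return _methods._mean(a, axis=axis, dtype=dtype,
Traceback (most recent call last):
ValueError: zero-size array to reduction operation maximum which has no identity
```

Run:
```python
from h import *
d=np.load("top0.npz");W=d["W"];img=d["img"].astype(int)
b,g,r=img[...,0],img[...,1],img[...,2]
m=(r>90)&(r>2*g)&(r>2*b); m[:, :250]=0; m[:,280:]=0;m[:160]=0;m[190:]=0
print("knob px",np.argwhere(m).mean(0),m.sum(),"W",W[m].round(3))
reg=np.zeros(m.shape,bool); reg[115:235,240:335]=1
pl=reg&(abs(W[...,2]-.142)<.008)
q=W[pl][:,:2]; rect=cv2.minAreaRect(q.astype(np.float32));print("rect",rect)
for x in np.arange(q[:,0].min(),q[:,0].max(),.02):
    s=q[abs(q[:,0]-x)<.006]; print(round(x,3),s[:,1].min().round(3),s[:,1].max().round(3),len(s))
for u,v in((297,175),(297,209),(305,130),(305,150)): print(u,v,W[v,u])
big=cv2.resize(d["img"][110:240,235:345],None,fx=4.5,fy=4.5,interpolation=cv2.INTER_CUBIC)
cv2.imwrite("pics/c1.png",big)
```

```text
knob px [171.21052632 262.        ] 19 W [[ 0.567 -0.037  0.199]
 [ 0.565 -0.031  0.196]
 [ 0.564 -0.034  0.198]
 [ 0.566 -0.037  0.19 ]
 [ 0.565 -0.04   0.195]
 [ 0.565 -0.043  0.196]
 [ 0.562 -0.031  0.193]
 [ 0.561 -0.034  0.198]
 [ 0.561 -0.037  0.199]
 [ 0.561 -0.04   0.199]
 [ 0.561 -0.043  0.201]
 [ 0.558 -0.031  0.197]
 [ 0.558 -0.034  0.197]
 [ 0.558 -0.037  0.198]
 [ 0.558 -0.04   0.198]
 [ 0.558 -0.043  0.2  ]
 [ 0.555 -0.034  0.196]
 [ 0.556 -0.037  0.195]
 [ 0.556 -0.04   0.195]]
rect ((0.5133846998214722, -0.11412495374679565), (0.26608237624168396, 0.2615682780742645), 85.41703033447266)
0.38 -0.174 -0.124 24
0.4 -0.21 -0.086 143
0.42 -0.226 -0.073 184
0.44 -0.239 -0.067 144
0.46 -0.243 -0.054 178
0.48 -0.243 -0.057 231
0.5 -0.247 -0.057 235
0.52 -0.247 -0.06 224
0.54 -0.247 0.014 260
0.56 -0.248 0.014 176
0.58 -0.252 0.014 261
0.6 -0.252 -0.067 204
0.62 -0.252 -0.067 49
0.64 -0.096 -0.067 22
297 175 [ 0.55861167 -0.14973652  0.14826727]
297 209 [ 0.44808337 -0.14763404  0.15951253]
305 130 [ 0.6482702  -0.15349429  0.34358876]
305 150 [ 0.31260905 -0.01942163  1.44799572]
```

View pics/c1.png

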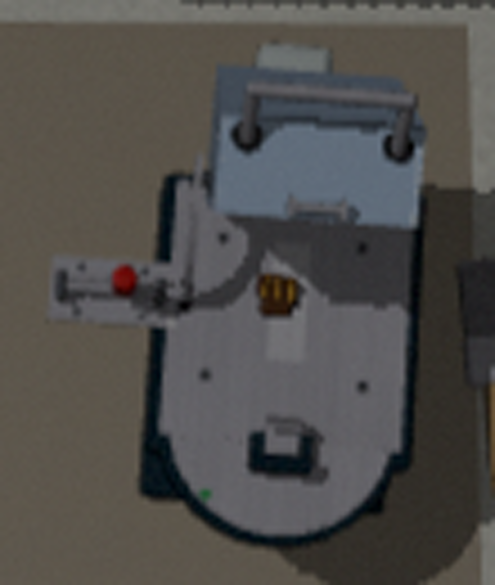

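The zoomed crop shows the knob at (125,280), fragment (277,293), catch (283,445) and handle bar (250-415, 88-100); yaw is about -0.068 and the hinge is near (0.628,-0.160). Next is a close look from the wrist.

```bash
cat >> h.py <<'E'
YAW=-0.068
def down(yaw):  # tool z down, tool y along world direction at angle yaw
    y=np.array([np.cos(yaw),np.sin(yaw),0]);z=np.array([0,0,-1.]);x=np.cross(y,z)
    return R.from_matrix(np.c_[x,y,z]).as_rotvec()
def wristcap():
    s=manip.state();c=cams.capture("wrist")
    T=np.eye(4);T[:3,:3]=R.from_rotvec(s["tcp_rot"]).as_matrix();T[:3,3]=s["tool_pos"]
    T=T@np.array(c["T_tool_cam"]);P=cloud(c);W=P@T[:3,:3].T+T[:3,3];W[c["z_map"]==0]=np.nan
    return c,W,T
E
python3 - <<'E'
from h import *
s=manip.state()
p=s["tool_pos"]; manip.move_linear([p[0],p[1],.42],rate=.25)
manip.move_pose([.50,-.115,.45],down(YAW))
c,W,T=wristcap(); print(c["T_tool_cam"].round(3) if hasattr(c["T_tool_cam"],'round') else c["T_tool_cam"])
np.savez("w0.npz",W=W,img=c["image"],T=T);cv2.imwrite("pics/w0.png",c["image"])
s=manip.state();print(s["clock"],s["tool_pos"],s["joint_pos"],s["contact_force"])
E
```

```text
[[ 0.    -0.954 -0.301  0.078]
 [ 1.    -0.     0.002 -0.001]
 [-0.002 -0.301  0.954 -0.146]
 [ 0.     0.     0.     1.   ]]
3.8583 [ 0.50024758 -0.11438474  0.44993515] [-2.73431239e-01 -1.03452142e-01  1.62027584e+00  1.46875039e-04
  1.62484683e+00 -2.06663040e-01] [ 0.61986882 -0.25362765  0.00650712]
```

View pics/w0.png

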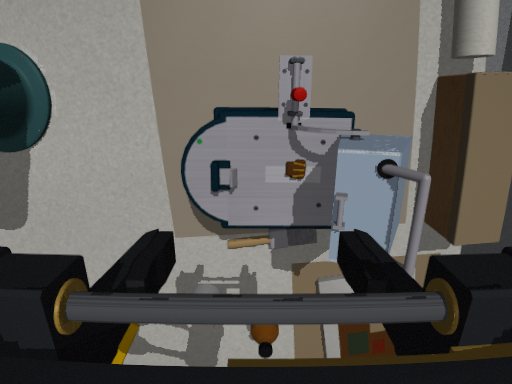

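The wrist view shows the knob at (299,94), fragment (296,169), catch tip (~236,177), the plate's long sides at rows ~115 and ~225, and the handle's left end at (425,178).

Run:
```python
from h import *
d=np.load("w0.npz");W=d["W"];img=d["img"].astype(int)
b,g,r=img[...,0],img[...,1],img[...,2]
m=(r>120)&(r>2*g)&(r>2*b);m[120:]=0;m[:,:280]=0;m[:,320:]=0
k=W[m];t=k[k[:,2]>.192];print("knob top",len(t),np.nanmedian(t,0),(t.min(0)+t.max(0))/2,t.min(0),t.max(0))
pl=abs(W[...,2]-.142)<.005; pl[240:]=0; pl[:105]=0
q=W[pl];print("plate z",np.median(q[:,2]))
e=[[],[]]
for x in np.arange(.46,.60,.006):
    s=q[abs(q[:,0]-x)<.003]
    if len(s)>5: e[0].append((x,s[:,1].max()));e[1].append((x,s[:,1].min()))
for l in e:
    l=np.array(l);v=cv2.fitLine(l.astype(np.float32),cv2.DIST_HUBER,0,1e-4,1e-4).ravel();print(v,v[1]/v[0]);print(l[::4].round(3).tolist())
print("nose",np.percentile(q[:,0],[0,.1,1]))
for u,v in((296,169),(228,177),(236,177),(216,177)): print(u,v,W[v,u])
h=(W[...,2]>.315)&(W[...,0]>.6)&(W[...,0]<.7);h[300:]=0
hb=W[h];print(len(hb),hb.min(0),hb.max(0))
for y in np.arange(-.22,-.08,.01):
    s=hb[abs(hb[:,1]-y)<.005]
    if len(s): print(round(y,3),np.median(s,0).round(4),s[:,2].max().round(4),len(s))
```

```text
knob top 129 [ 0.56071906 -0.03865439  0.19821845] [ 0.56084762 -0.0389722   0.19829117] [ 0.55308636 -0.04691448  0.19650211] [ 0.56860888 -0.03102992  0.20008022]
plate z 0.14210401690042135
[ 0.99803185 -0.06270932  0.5098     -0.06030437] -0.06283299
[[0.46, -0.057], [0.484, -0.06], [0.508, -0.06], [0.532, -0.063], [0.556, -0.054], [0.58, -0.056]]
[ 0.9962208  -0.08685686  0.5098     -0.2462929 ] -0.08718636
[[0.46, -0.242], [0.484, -0.244], [0.508, -0.246], [0.532, -0.248], [0.556, -0.251], [0.58, -0.253]]
nose [0.38109497 0.38271455 0.3895186 ]
296 169 [ 0.55779713 -0.14667013  0.1565186 ]
228 177 [ 0.45610602 -0.15168114  0.15845518]
236 177 [ 0.46820532 -0.15183955  0.16088767]
216 177 [ 0.43920666 -0.14881834  0.16481786]
1482 [ 0.63060603 -0.21285595  0.31505685] [ 0.65473597 -0.11057925  0.34699701]
-0.21 [ 0.6414 -0.2072  0.3438] 0.3468 67
-0.2 [ 0.6417 -0.2     0.3445] 0.3467 94
-0.19 [ 0.6429 -0.1899  0.3445] 0.3466 108
-0.18 [ 0.643  -0.1799  0.3444] 0.3467 116
-0.17 [ 0.6442 -0.1699  0.3447] 0.3468 123
-0.16 [ 0.6449 -0.16    0.3448] 0.3463 122
-0.15 [ 0.6453 -0.15    0.3443] 0.3467 122
-0.14 [ 0.6462 -0.1398  0.3443] 0.3467 124
-0.13 [ 0.6473 -0.13    0.3442] 0.3467 128
-0.12 [ 0.6448 -0.1181  0.3392] 0.347 266
-0.11 [ 0.6417 -0.1128  0.3311] 0.3456 212
```

```bash
cat >> h.py <<'E'
YAW=-0.078
H=np.array([.6255,-.1625,.146]); RZ=R.from_euler('z',YAW).as_matrix()
def P(x,y,z): return H+RZ@np.array([x,y,z])
def st(*tag):
    s=manip.state();print(*tag,"t",round(s["clock"],2),"p",s["tool_pos"].round(4),"F",s["contact_force"].round(1),"w",round(s["gripper_width"],4),"g",round(s["grasp_force"],1));return s
E
python3 - <<'E'
from h import *
k=np.array([.5608,-.039]); o=down(YAW+.5)
manip.set_gripper(.046,force=25)
manip.move_pose([*k,.29],o); manip.move_linear([*k,.166],rate=.12); st("at knob")
manip.set_gripper(.005,force=25); st("grip")
d=RZ@[0,.0255,0]
manip.move_linear([k[0]+d[0],k[1]+d[1],.166],rate=.04); st("drawn")
manip.set_gripper(.046); st("open")
manip.move_linear([k[0]+d[0],k[1]+d[1],.42],rate=.25)
manip.move_pose([.50,-.115,.45],down(YAW))
c,W,T=wristcap();cv2.imwrite("pics/w1.png",c["image"]);np.savez("w1.npz",W=W,img=c["image"])
img=c["image"].astype(int);b,g,r=img[...,0],img[...,1],img[...,2]
m=(r>120)&(r>2*g)&(r>2*b);m[120:]=0;m[:,:280]=0;m[:,320:]=0
t=W[m];t=t[t[:,2]>.192];print("knob",(t.min(0)+t.max(0))/2);st()
h=(W[...,2]>.315)&(W[...,0]>.6)&(W[...,0]<.7);h[300:]=0;hb=W[h];s=hb[abs(hb[:,1]+.16)<.02];print(s.min(0),s.max(0))
E
```

```text
at knob t 6.58 p [ 0.5616 -0.0391  0.1671] F [-0.   0.2 -0.3] w 0.0457 g 0.0
grip t 7.12 p [ 0.5608 -0.039   0.1663] F [-0.1 -0.7  2. ] w 0.017 g 25.0
drawn t 7.9 p [ 0.5626 -0.0145  0.1662] F [-2.6 -6.2  5.2] w 0.0174 g 25.0
open t 8.49 p [ 0.5628 -0.0134  0.1659] F [-0.3 -1.2 -1.1] w 0.0458 g 0.0
knob [ 0.56287745 -0.01451054  0.19813227]
t 10.27 p [ 0.5    -0.1145  0.4485] F [-0.4 -0.  -1. ] w 0.0459 g 0.0
[ 0.64059094 -0.17987599  0.33791921] [ 0.65185951 -0.14000787  0.34659869]
```

The bolt is drawn 24.5 mm and stays there. Now the handle.

```bash
cat >> h.py <<'E'
def hd(a): return P(-.180*np.cos(a)+.075*np.sin(a),0,.180*np.sin(a)+.075*np.cos(a))
E
python3 - <<'E'
from h import *
o=down(YAW); manip.set_gripper(.028,force=25)
p=hd(1.285)+[-.001,0,.001];print(p)
manip.move_pose([p[0],p[1],.41],o); manip.move_linear([p[0],p[1],p[2]-.016],rate=.12); st("at")
manip.set_gripper(.004,force=25); st("grip")
off=p+[0,0,-.016]-hd(1.285)
for a in np.arange(1.2,.75,-.1):
    manip.move_linear(hd(a)+off,rate=.08); s=st(round(a,2))
    if np.abs(s["contact_force"]).max()>25: print("STOP");break
E
```

```text
[ 0.64564743 -0.16415285  0.34084286]
at t 12.27 p [ 0.646  -0.1642  0.3262] F [ 0.1 -0.5 -0.5] w 0.028 g 0.0
grip t 12.69 p [ 0.6463 -0.1643  0.326 ] F [ 0.7 -0.4  2.6] w 0.0088 g 25.0
1.2 t 13.05 p [ 0.629 -0.163  0.327] F [ 0.8 -1.4  5.1] w 0.009 g 25.0
1.1 t 13.44 p [ 0.6093 -0.1615  0.3257] F [-0.4 -1.6  5.7] w 0.0091 g 25.0
1.0 t 13.83 p [ 0.5899 -0.1601  0.3226] F [-0.9 -1.   3.6] w 0.0092 g 25.0
0.9 t 14.22 p [ 0.5707 -0.1585  0.3178] F [-0.8 -2.8  0.4] w 0.009 g 25.0
0.8 t 14.62 p [ 0.5525 -0.1571  0.3117] F [-0.7 -4.5 -2.3] w 0.0088 g 25.0
```

Run:
```python
from h import *
off=np.array([-.001,0,-.015])
for a in [.7,.6,.5,.4,.3,.22,.15]:
    manip.move_linear(hd(a)+off,rate=.07); s=st(a)
    if np.abs(s["contact_force"]).max()>25: print("STOP");break
else:
    for a in [.12,.09,.06,.04,.02,.0,-.01]:
        manip.move_linear(hd(a)+off,rate=.04); s=st(a)
        if s["contact_force"][2]>22 : print("STOP");break
```

```text
0.7 t 15.04 p [ 0.5346 -0.1558  0.3037] F [-0.9 -4.8 -1.6] w 0.0089 g 25.0
0.6 t 15.47 p [ 0.5177 -0.1545  0.2939] F [-1.  -4.8 -2.1] w 0.0087 g 25.0
0.5 t 15.89 p [ 0.5019 -0.1534  0.2824] F [-0.7 -6.1 -2.2] w 0.0086 g 25.0
0.4 t 16.32 p [ 0.487  -0.1521  0.2688] F [-0.7 -5.8 -3.3] w 0.009 g 25.0
0.3 t 16.74 p [ 0.4739 -0.151   0.2539] F [ 2.1 -7.1 -4.8] w 0.0091 g 25.0
0.22 t 17.12 p [ 0.4648 -0.1502  0.2416] F [ 3.8 -6.3 -5.1] w 0.009 g 25.0
0.15 t 17.46 p [ 0.4577 -0.1497  0.2304] F [ 5.  -7.2 -4.7] w 0.0091 g 25.0
0.12 t 17.76 p [ 0.4554 -0.1496  0.2262] F [ 4.  -6.1 -4. ] w 0.0087 g 25.0
0.09 t 18.06 p [ 0.4532 -0.1493  0.2219] F [ 4.6 -5.7 -0.9] w 0.0088 g 25.0
0.06 t 18.36 p [ 0.4505 -0.1491  0.2164] F [ 4.6 -6.  -3.2] w 0.0088 g 25.0
0.04 t 18.61 p [ 0.4487 -0.149   0.2124] F [ 5.  -5.7 -5. ] w 0.0089 g 25.0
0.02 t 18.86 p [ 0.4475 -0.1488  0.2096] F [ 5.3 -5.6 -1.9] w 0.0089 g 25.0
0.0 t 19.11 p [ 0.4475 -0.1488  0.2092] F [ 1.6 -2.2 11.7] w 0.009 g 25.0
-0.01 t 19.36 p [ 0.4475 -0.1489  0.2092] F [ 1.  -1.2 18.6] w 0.0088 g 25.0
```

Run:
```python
from h import *
p=manip.state()["tool_pos"]; x,y=p[:2]
for z in (.2045,.2025,.2005,.1985):
    manip.move_linear([x,y,z],rate=.03); s=st("press",z)
    if s["contact_force"][2]>32: break
manip.dwell(.2);st("hold")
for z in (.208,.211,.213,.215):
    manip.move_linear([x,y,z],rate=.03); s=st("tug",z)
    if s["contact_force"][2]<-15: break
manip.dwell(.2);st()
```

```text
press 0.2045 t 19.62 p [ 0.4475 -0.1488  0.209 ] F [-9.4 -1.4 25.2] w 0.0087 g 25.0
press 0.2025 t 19.87 p [ 0.4476 -0.1489  0.2084] F [-12.1  -0.4  31.4] w 0.0089 g 25.0
press 0.2005 t 20.12 p [ 0.4476 -0.149   0.2074] F [-15.1   1.2  36.4] w 0.0091 g 25.0
hold t 20.32 p [ 0.4476 -0.149   0.2074] F [-15.2   1.4  37. ] w 0.0087 g 25.0
tug 0.208 t 20.72 p [ 0.4474 -0.1489  0.2079] F [ 2.2 -5.4  2. ] w 0.0093 g 25.0
tug 0.211 t 20.97 p [ 0.4484 -0.149   0.2102] F [ 7.2 -6.2 -5.6] w 0.009 g 25.0
tug 0.213 t 21.22 p [ 0.4487 -0.149   0.211 ] F [ 10.5  -6.5 -11.4] w 0.0088 g 25.0
tug 0.215 t 21.47 p [ 0.4487 -0.149   0.2113] F [ 14.7  -8.  -20.4] w 0.009 g 25.0
t 21.67 p [ 0.4487 -0.149   0.2113] F [ 14.6  -8.3 -19.1] w 0.0094 g 25.0
```

The tug reached 20 N and the handle stopped within the play, so the catch has held. Next: relax, release and check.

Run:
```python
from h import *
x,y=.4478,-.149
manip.move_linear([x,y,.2085],rate=.03); st("relax")
manip.set_gripper(.020); st("open")
manip.move_linear([x,y,.40],rate=.2)
manip.move_pose([.50,-.115,.45],down(YAW))
c,W,T=wristcap();cv2.imwrite("pics/w2.png",c["image"])
img=c["image"].astype(int);b,g,r=img[...,0],img[...,1],img[...,2]
m=(r>120)&(r>2*g)&(r>2*b);m[120:]=0;m[:,:280]=0;m[:,320:]=0
t=W[m];t=t[t[:,2]>.192];print("knob",(t.min(0)+t.max(0))/2);st()
h=(W[...,2]>.205)&(abs(W[...,0]-.448)<.02)&(abs(W[...,1]+.149)<.03);h[300:]=0;print("handle",h.sum(),np.median(W[h],0),W[h].max(0),"expect top",hd(0)+[0,0,.005])
```

```text
relax t 22.03 p [ 0.4474 -0.1489  0.2079] F [ 2.1 -4.7 -0.6] w 0.0094 g 25.0
open t 22.4 p [ 0.4473 -0.1483  0.2081] F [-0.3  0.4 -0. ] w 0.0199 g 0.0
knob [ 0.56284555 -0.0147386   0.19785764]
t 23.98 p [ 0.4994 -0.1149  0.4481] F [-0.3 -0.5 -0.8] w 0.0198 g 0.0
handle 350 [ 0.44759712 -0.14785302  0.22524974] [ 0.45388336 -0.11908926  0.22793026] expect top [ 0.44604728 -0.14847423  0.226     ]
```

View pics/w2.png

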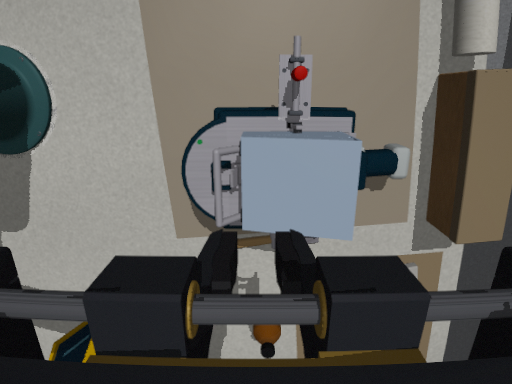

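The picture shows the hood shut (240-357, 133-235), the handle at (218,187) at the expected shut height, and the bolt knob drawn at (299,73). The arm is clear of everything, so I'm handing in.

```bash
python3 -c "
from h import *
print(order.close_job())"
```

```text
the job is handed in; nothing more can be done
None
```

The bolt is drawn 24.5 mm and left out, and the hood was lowered under control and pressed home. The catch held a 20 N upward tug on the handle, and the job was handed in at about 24 s.

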